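# Slide the pump bottle home into the caddy

## Robot

A 6-joint arm with a two-finger parallel gripper is mounted at the origin on the work surface. World frame = base frame: x ahead of the robot, y to its left, z up, the work surface at z = 0. Lengths are in mm, angles in rad, forces in N, time in s.
With the tool pointing down it reaches from about 400 to 925 mm from the base axis. Payload 12.5 kg.
Tool frame: the origin (TCP) lies midway between the tips of the shut fingers; the grasp point (between the pads) lies 19 mm behind it; y points along the fingers, x is the direction in which the jaws open and shut, and the axes are right-handed (so a half turn about y gives the same grasp; the last joint's range is limited). The gripper opens to 95 mm and grips with 3 to 60 N. Pads are 20 mm wide; open, the fingers measure 119 mm over their backs; the gripper's body (75 mm by 180 mm) begins 59 mm behind the grasp point.
Start: joints at [-1.388, 0.491, 1.559, -0, 1.092, -0.106], TCP at [178.024, -599.128, 214.661] pointing down, gripper open.
Joint ranges: [-3.1, 3.1], [-0.84, 2.19], [0.05, 2.79], [-1.13, 4.28], [0.06, 2.93], [-2.69, 2.69]. Speed limits (rad/s): [2.22, 2.22, 2.79, 3.14, 3.14, 3.14].

## Interface

Orientations are given as [roll, pitch, yaw] about the fixed x, y, z axes, in that order (R = Rz(yaw) Ry(pitch) Rx(roll)).
In Python, from cell import env, vision, job gives the robot as it stands.
- The arm moves only by the shell command python3 -m crank 'ROWS' [OPENING]. ROWS is JSON, a list of rows, each a list of 6 numbers: the shift along the tool's x, y, z in mm, then the turn, a rotation vector about the tool's x, y, z in degrees. In form: [[x, y, z, rx, ry, rz], ...]. A call has 1 to 5 rows; each row is the pose to reach, as a shift and turn from the pose measured when the call began, along the tool's axes at that moment; what a row does not reach only later rows make up. A row lasts 1/10 s, in which the tool goes at most 50 mm and 8.59 degrees, less where a joint would pass 70% of its speed; a pose out of reach is approached as far as the arm can. A call with a gripper value outside its range is refused whole. OPENING is the opening, from 0 (shut) to 1 (fully open), set as the call begins (- or left out, the last holds). The fingers move at their own pace and stop on an object; the grip force is fixed at half the most. Time passes only in rows, so rows that repeat a pose let the fingers close. It gives the time, the measured TCP pose, the force and the opening at its end, in the units of the state.
- env.state(): the state, without advancing time (a new reading comes with each control period).
- vision.read_camera(name): name is "scene" or "top" or "wrist"; returns (picture, depth): 420x560x3 uint8, blue, green, red; 420x560 float32, mm along the optical axis (not along the pixel's ray), 0 where there is no reading.
- vision.calibration(name): a dict with "vertical_fov" (degrees; the focal length in pixels is half the picture's height over the tangent of half this angle, whatever the lens; pixels are square), "cx", "cy" (the principal point, pixels), "dist" ([k1, k2, p1, p2, k3] as OpenCV has them; the pictures are not rectified), "pose" (4x4, takes a point from camera to world coordinates). Camera axes: x right, y down, z forward; pixel columns grow to the right and rows downward; lengths in mm; the calibration is good to about 2 mm. A picture is of the moment at which its call begins: read the wrist's pose just before it. calibration takes no time and is no camera call; for the wrist camera it gives the pose at the moment of the call.
- job.job_done(): hands the job in, once; it reports no verdict.
The state is a dict: "t": time; "joints": joint angles; "qvel": joint speeds; "tau": joint torques, N m; "eef_pos": TCP position; "tcp_rot": TCP orientation; "ft_force": force on the tool from outside, world axes, zero at the start; "moment": the same for the moment, N m; "opening": opening from 0.0 (shut) to 1.0 (fully open).
Only numpy, scipy, OpenCV 4.12 (cv2) and the standard library are available. Lean on these libraries where they do the work, as an engineer would, in place of code of your own. Each camera call takes 0.05 s, during which the arm holds its last target.

## Task

Gently push the tall green pump bottle across the counter with your fingertips, low on its body so that it slides upright and never tips, into the one empty bay of the teal caddy, until it stands over the round pad there, close to the bay's back wall. Do not grasp, lift or carry it, and leave everything else on the counter where it is. Finish with the hand clear of everything.

Things in the scene. Friction and masses are not known exactly. Their poses are not given: they have to be found in the camera images.
- bottle: Translucent green pump bottle, loose, 0.2 to 0.4 kg, upright. Straight round body 56 mm across, 125 mm tall, then a narrow neck and white pump head up to 185 mm; the spout reaches 45 mm out along its +x at 175 mm height and may point any way. Origin: centre of the underside; z up its axis. Pushed below about 25 mm it slides (2 to 4 N); pushed much higher it tips.
- caddy: Fixed teal caddy, 242 mm wide (y), screw ears to y = +-146 mm. Three bays, centres at x = 0, y = -79, 0, +79 mm, 74 mm wide inside, no floor or sill (counter is the floor), open to its -x (about world -y, the robot's right). Back wall: inner face at x = +32 mm, 50 mm high. Side walls from x = -23 mm to the back, 5 mm thick, 40 mm high. Origin: on the counter at the middle bay's centre; +x points into the bays.
- pad: Flat round pad mark, black rim with light green middle, 56 mm across and 1 mm thick (only a mark: things slide over it freely), at the centre of the one empty bay. Origin: its centre, on the counter. Axes as the caddy's. A bottle touching the back wall stands 4 mm beyond its centre.
- cup: White ceramic cup 64 mm across and 80 mm high, with a red comb and an orange scrubber standing in it up to 127 mm, loose, in one of the bays. Bystander. Origin: centre of its underside.
- jar: Amber jar with white lid, 58 mm across and 65 mm high, loose, in one of the bays. Bystander. Origin: centre of its underside.
- brush: Shoe brush with wooden handle, lying along its x from -120 mm to +95 mm, 45 mm wide, 40 mm high. Bystander. Origin: on the counter.
- clipper: Steel nail clipper, 60 mm long along its x, 13 mm wide, 16 mm high, lying flat. Bystander. Origin: on the counter under its middle.
- soapdish: Blue ceramic soap dish with a bar of soap, 120 by 85 mm (x by y), 30 mm high. Bystander. Origin: centre of its underside.
- tumbler: Grey plastic tumbler, 72 mm across the rim, 95 mm high, standing empty. Bystander. Origin: centre of its underside.

How it is judged (in metres and radians):
At the end, for the whole second after the job is handed in: The bottle stands upright (within 0.05 rad) and at rest on the counter in the empty bay, its axis within 15 mm of the pad's centre (horizontal distance between bottle and pad below 0.015 m and angle between bottle's own z axis and vertical below 0.05 rad and height (world z) of bottle below 0.004 m and linear speed of bottle below 0.01 m/s); the robot touches nothing.
It fails at once if the bottle tips by more than 0.25 rad (angle between bottle's own z axis and vertical above 0.25 rad).
It fails at once if the bottle is lifted: its underside's centre rises more than 10 mm (height (world z) of bottle above 0.01 m).
It fails at once if the bottle is squeezed or pressed hard: finger force on it above 20 N (contact force between the fingers and bottle above 20 N).
It fails at once if another thing on the counter is moved by more than 25 mm (distance of any of cup, jar, brush, clipper, soapdish, tumbler from where it was at the start of the episode above 0.025 m).
It also fails if it takes over 51 s, if anything falls off the work surface, if the arm or the gripper's body presses on something with over 40 N, if the wrist force passes 120 N, or if a joint passes its speed limit or range.

## Working session

There is one attempt and no reset: what is moved stays moved. The work goes in short steps, Python scripts to look and compute and a shell command to move; the robot and the scene stay as the last step left them, time stands still between calls to the robot, and variables do not carry over. Pictures are saved under pics/ and viewed, and the job is handed in when it is done.

```bash
ls; mkdir -p pics
python3 - <<'E'
from cell import env, vision, job
import cv2, numpy as np, json
s=env.state(); print(s)
for n in ["scene","top"]:
    p,d=vision.read_camera(n); cv2.imwrite(f"pics/{n}0.png",p); np.save(f"pics/{n}0.npy",d)
    c=vision.calibration(n); print(n,{k:(np.round(v,3).tolist() if k!='x' else v) for k,v in c.items()})
E
```

```text
pics
{'t': 0.0, 'joints': array([-1.38755965e+00,  4.91554133e-01,  1.55944065e+00,  3.04944975e-05,
        1.09170734e+00, -1.05586496e-01]), 'qvel': array([ 0.00174981,  0.00076825,  0.00060014,  0.00119276, -0.00074104,
       -0.00068945]), 'tau': array([ 9.59865101e-04, -6.12643433e+01, -2.58177763e+01,  6.92922994e-02,
        4.82746842e-02, -1.13828701e-04]), 'eef_pos': array([ 178.00801989, -598.86308044,  214.06815251]), 'tcp_rot': array([-1.57065250e+00,  1.10044025e-03, -1.28198715e+00]), 'ft_force': array([ 0.23409048, -0.32584026,  0.30676602]), 'moment': array([-0.02735734,  0.01342629, -0.06741354]), 'opening': 1.0018455929153443}
scene {'vertical_fov': 47.29, 'cx': 281.162, 'cy': 210.173, 'dist': [-0.146, 0.0, 0.0, 0.0, 0.0], 'pose': [[-0.699, 0.55, -0.458, 1019.024], [0.715, 0.52, -0.467, 469.794], [-0.018, -0.654, -0.756, 816.723], [0.0, 0.0, 0.0, 1.0]]}
top {'vertical_fov': 54.209, 'cx': 277.865, 'cy': 206.62, 'dist': [-0.019, 0.0, 0.0, 0.0, 0.0], 'pose': [[-0.014, -0.999, 0.052, 509.42], [-1.0, 0.015, 0.008, -30.436], [-0.009, -0.052, -0.999, 973.713], [0.0, 0.0, 0.0, 1.0]]}
```

View pics/scene0.png

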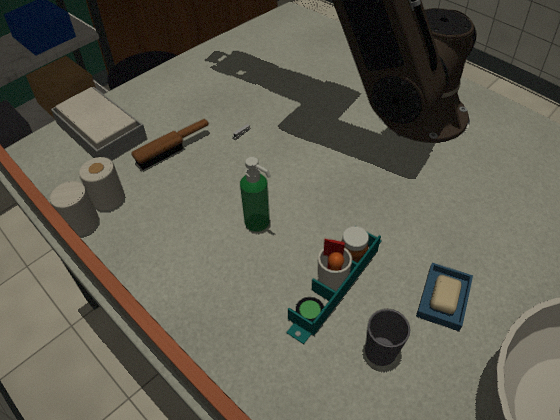

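View pics/top0.png

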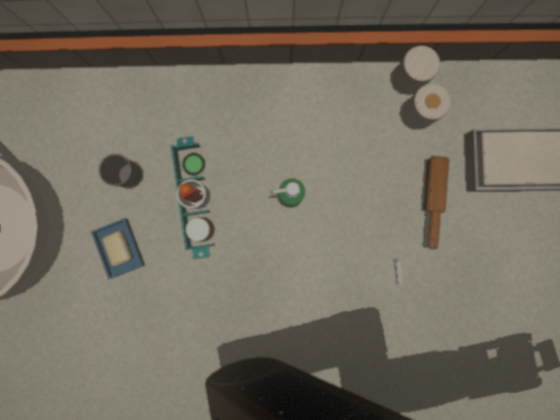

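The scene picture shows the bottle at about (257,200) and the pad in the caddy's end bay at (310,310). In the top picture the pad is at (193,163), the bottle at (291,192) with its spout towards the caddy, and the cup and jar fill the other bays. Next I measure these.

```bash
cat > h.py <<'E'
from cell import env, vision, job
import cv2, numpy as np
def K(c,h=420):
    f=h/2/np.tan(np.radians(c["vertical_fov"])/2)
    return np.array([[f,0,c["cx"]],[0,f,c["cy"]],[0,0,1.]])
def rays(c,uv):
    uv=np.asarray(uv,float).reshape(-1,1,2)
    n=cv2.undistortPoints(uv,K(c),np.array(c["dist"])).reshape(-1,2)
    return np.c_[n,np.ones(len(n))]
def plane(c,uv,z):
    P=np.array(c["pose"]); r=rays(c,uv)@P[:3,:3].T; o=P[:3,3]
    return o+r*((z-o[2])/r[:,2])[:,None]
def cloud(c,mask,d):
    v,u=np.nonzero(mask&(d>0)); r=rays(c,np.c_[u,v])*d[v,u][:,None]
    P=np.array(c["pose"]); return r@P[:3,:3].T+P[:3,3]
def circ(p,R=None):
    from scipy.optimize import least_squares
    m=p.mean(0)
    f=lambda q: np.hypot(p[:,0]-q[0],p[:,1]-q[1])-(q[2] if R is None else R)
    s=least_squares(f,[m[0],m[1],28] ,loss='soft_l1'); return s.x,np.sqrt(np.mean(s.fun**2))
def hsv(p): return cv2.cvtColor(p,cv2.COLOR_BGR2HSV)
def measure(n,p,d,quiet=False):
    c=vision.calibration(n); H=hsv(p)
    g=((H[...,0]>48)&(H[...,0]<76)&(H[...,1]>120)&(H[...,2]>40)).astype(np.uint8)
    t=((H[...,0]>=78)&(H[...,0]<98)&(H[...,1]>120)&(H[...,2]>40)).astype(np.uint8)
    N,L,S,C=cv2.connectedComponentsWithStats(g)
    for i in range(1,N):
        if S[i,4]<80: continue
        m=L==i; P=cloud(c,m,d)
        print(n,"green",S[i].tolist(),C[i].round(1),"plane0",plane(c,C[i],1)[0].round(1),"z",np.percentile(P[:,2],[2,50,98]).round(1) if len(P) else None)
        if len(P) and np.percentile(P[:,2],90)>30:
            for lo,hi in ((10,60),(60,118),(10,118)):
                q=P[(P[:,2]>lo)&(P[:,2]<hi)]
                if len(q)>20:
                    m0=q[:,:2].mean(0); print("  ",lo,hi,len(q),"mean",m0.round(1),"fit free",[np.round(a,1).tolist() for a in circ(q)],"R28",[np.round(a,1).tolist() for a in circ(q,28)])
    return c,g,t
E
python3 - <<'E'
from h import *
for n in ["scene","top"]:
    p=cv2.imread(f"pics/{n}0.png"); d=np.load(f"pics/{n}0.npy")
    c,g,t=measure(n,p,d)
    P=cloud(c,t>0,d); q=P[(P[:,2]>35)]; print(n,"teal",len(P),len(q), np.percentile(P[:,2],[5,50,95]).round(1))
    b=P[P[:,2]>44]; 
    if len(b)>20:
        vx,vy,x,y=cv2.fitLine(b[:,:2].astype(np.float32),cv2.DIST_HUBER,0,.01,.01).ravel()
        print("back wall top line dir",vx,vy,np.degrees(np.arctan2(vy,vx)),x,y, "ext",((b[:,:2]-[x,y])@[vx,vy]).min(),((b[:,:2]-[x,y])@[vx,vy]).max())
    cv2.imwrite(f"pics/{n}m.png",np.hstack([g*255,t*255])[::1,::1])
    # white pump head
    if n=="top":
        H=hsv(p); w=((H[...,1]<40)&(H[...,2]>140)); w[:, :255]=0; w[:,315:]=0; w[:160]=0;w[215:]=0
        P=cloud(c,w,d); print("pump",len(P)); 
        v,u=np.nonzero(w); print(plane(c,[[u.mean(),v.mean()]],178), plane(c,[[u.min(),v[u==u.min()].mean()]],175))
E
```

```text
scene green [240, 174, 29, 46, 715] [254.2 195.3] plane0 [ 535.5 -110.7    1. ] z [ 42.5 115.9 138.2]
   10 60 61 mean [601.8 -35.6] fit free [[585.1, -49.6, 27.9], 1.0] R28 [[585.0, -49.7, 28.0], 1.0]
   60 118 312 mean [600.8 -32.2] fit free [[585.6, -49.4, 27.7], 1.1] R28 [[585.3, -49.7, 28.0], 1.1]
   10 118 373 mean [600.9 -32.8] fit free [[585.5, -49.4, 27.7], 1.0] R28 [[585.3, -49.7, 28.0], 1.0]
scene teal 699 448 [ 2.2 40.1 51.4]
back wall top line dir 0.99066705 0.13630405 7.8340335 591.55884 205.6957 ext -127.91500389639411 113.97522637791121
top teal 59 18 [ 2.4  6.1 42.5]
pump 2467
[[591.80876676 -35.8348051  178.        ]] [[583.16563691  20.27850233 175.        ]]
```

Run:
```python
import cv2
p=cv2.imread("pics/top0.png"); cv2.imwrite("pics/topc.png",cv2.resize(p[110:290,80:330],None,fx=3,fy=3,interpolation=cv2.INTER_CUBIC)[:540])
```

```text
(no output)
```

View pics/topc.png

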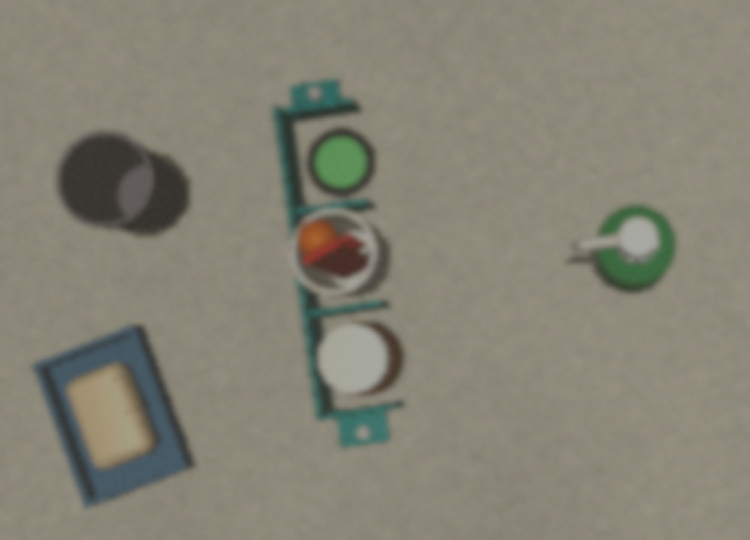

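The crop shows the pad at about (341,162), which is full-picture (193.7,164), in a bay clear on its open side. I'll measure the pad and the caddy axis.

Run:
```python
from h import *
for n,box in (("scene",(285,285,335,330)),("top",(175,145,215,185))):
    p=cv2.imread(f"pics/{n}0.png"); d=np.load(f"pics/{n}0.npy"); c=vision.calibration(n); H=hsv(p)
    m=np.zeros(p.shape[:2],bool); x0,y0,x1,y1=box; m[y0:y1,x0:x1]=True
    g=m&(H[...,0]>45)&(H[...,0]<76)&(H[...,1]>60)&(H[...,2]>90)
    v,u=np.nonzero(g); P=plane(c,np.c_[u,v],1); print(n,len(P),P.mean(0).round(1),(P.max(0)-P.min(0)).round(1),"depth z",np.median(cloud(c,g,d)[:,2]))
    if len(P): 
        cn=max(cv2.findContours(g.astype(np.uint8),0,1)[0],key=cv2.contourArea).reshape(-1,2)
        print(circ(plane(c,cn,1)))
    t=(H[...,0]>=76)&(H[...,0]<100)&(H[...,1]>90)&(H[...,2]>35)
    P=cloud(c,t,d);P=P[(P[:,0]>400)&(P[:,0]<760)&(P[:,1]>80)&(P[:,1]<260)]
    for lo,hi in ((-3,7),(44,60)):
        q=P[(P[:,2]>lo)&(P[:,2]<hi)]; print(lo,hi,len(q))
        if len(q)>10:
            l=cv2.fitLine(q[:,:2].astype(np.float32),cv2.DIST_HUBER,0,.01,.01).ravel(); print(l, np.degrees(np.arctan2(l[1],l[0])),q.min(0).round(),q.max(0).round())
# ear holes / ears in top (crop px (315,93),(362,431))
c=vision.calibration("top")
e=plane(c,[[80+315/3,110+93/3],[80+362/3,110+431/3]],3); print("ear holes",e, (e[0]-e[1]), np.linalg.norm(e[0]-e[1]), e.mean(0), np.degrees(np.arctan2(*(e[0]-e[1])[[1,0]])))
# back wall outer top edge ends (275,108),(320,418)
e=plane(c,[[80+276/3,110+108/3],[80+319/3,110+418/3]],50); print("back",e,np.linalg.norm(e[0]-e[1]), np.degrees(np.arctan2(*(e[0]-e[1])[[1,0]])))
# bottle body outline top view
p=cv2.imread("pics/top0.png");H=hsv(p); print(H[192,300],H[180,285],H[200,292])
g=((H[...,0]>48)&(H[...,0]<80)&(H[...,1]>80)).astype(np.uint8);g[:,:270]=0
cn=max(cv2.findContours(g,0,1)[0],key=cv2.contourArea); (x,y),r=cv2.minEnclosingCircle(cn); print("bottle top",x,y,r,plane(c,[[x,y],[x+r,y]],125))
```

```text
scene 296 [667.1 180.9   1. ] [39.6 38.6  0. ] depth z 0.7638561125310162
(array([667.04193977, 180.80477349,  18.8837643 ]), np.float64(0.6935052101379404))
-3 7 263
[9.9761540e-01 6.9018327e-02 7.0231036e+02 2.0066705e+02] 3.957605 [435. 168.  -3.] [733. 221.   7.]
44 60 314
[9.9067968e-01 1.3621241e-01 5.9785809e+02 2.0655371e+02] 7.8287325 [465. 187.  44.] [705. 222.  54.]
top 249 [665.9 178.7   1. ] [41.1 40.9  0. ] depth z 1.652677396511308
(array([665.99653498, 178.67658442,  20.34179298]), np.float64(0.6811343438418479))
-3 7 135
[9.8492032e-01 1.7300853e-01 5.5608911e+02 1.7637325e+02] 9.962788 [444. 143.   1.] [730. 215.   7.]
44 60 41
[9.9132192e-01 1.3145676e-01 6.1340063e+02 2.0413071e+02] 7.5537806 [476. 177.  44.] [707. 214.  54.]
ear holes [[720.58893428 197.81618682   3.        ]
 [451.25435552 161.29581423   3.        ]] [269.33457877  36.52037259   0.        ] 271.7992879545741 [585.9216449  179.55600052   3.        ] 7.721915560622645
back [[699.36154317 216.5525253   50.        ]
 [464.19116463 184.30380065  50.        ]] 237.37120125455675 7.808224114379073
[ 60  78 114] [ 49  56 114] [ 62 105 107]
bottle top 291.5 192.0 13.086352348327637 [[583.42855676 -52.27139172 125.        ]
 [583.02330058 -79.4075774  125.        ]]
```

Bottle about (585,-51), pad about (666.5,179.7), bay axis at yaw about 97.75°, and the sizes check out. I plan to push with the hand leaning back and the fingers partly open as a cradle. I'll write a pose-to-row helper and check where the wrist camera sits.

```bash
cat >> h.py <<'E'
from scipy.spatial.transform import Rotation as Ro
def goalR(yaw,tilt):
    h=np.array([np.cos(np.radians(yaw)),np.sin(np.radians(yaw)),0]);t=np.radians(tilt);up=np.array([0,0,1.])
    z=np.cos(t)*h+np.sin(t)*up; y=np.sin(t)*h-np.cos(t)*up
    return np.c_[np.cross(y,z),y,z]
def row(pos,yaw,tilt,quiet=False):
    s=env.state(); R=Ro.from_euler('xyz',s["tcp_rot"]).as_matrix()
    sh=R.T@(np.asarray(pos,float)-s["eef_pos"]); rv=Ro.from_matrix(R.T@goalR(yaw,tilt)).as_rotvec(degrees=True)
    if not quiet: print("t",round(s["t"],2),"tcp",s["eef_pos"].round(1),"F",s["ft_force"].round(1),"j",s["joints"].round(2))
    print("row",sh.round(1).tolist(),rv.round(1).tolist()); return sh,rv
def cradle(b,yaw,back,z):  # TCP for bottle axis b, tcp 'back' mm behind
    a=np.radians(yaw); return [b[0]-back*np.cos(a),b[1]-back*np.sin(a),z]
E
python3 - <<'E'
from h import *
s=env.state(); R=Ro.from_euler('xyz',s["tcp_rot"]).as_matrix(); print(R.round(3))
c=vision.calibration("wrist"); P=np.array(c["pose"]); print((R.T@(P[:3,3]-s["eef_pos"])).round(1),(R.T@P[:3,:3]).round(2))
B=[585,-51]
print(cradle(B,57.5,90,120)); row(cradle(B,57.5,90,120),57.5,40)
E
```

```text
[[ 0.285 -0.     0.959]
 [-0.959  0.001  0.285]
 [-0.001 -1.     0.   ]]
[-1.000e-01 -1.698e+02  8.030e+01] [[ 1.   -0.   -0.  ]
 [ 0.   -0.28  0.96]
 [-0.   -0.96 -0.28]]
[np.float64(536.6430352487858), np.float64(-126.90523012315971), 120]
t 0.1 tcp [ 178.  -598.9  214.1] F [-0.6  0.5  0.6] j [-1.39  0.49  1.56  0.    1.09 -0.11]
row [-350.2, 94.5, 478.2] [38.2, -39.3, 14.2]
```

```bash
python3 -m crank '[[-350,94,478,38,-39,14],[-350,94,478,38,-39,14],[-350,94,478,38,-39,14],[-350,94,478,38,-39,14],[-350,94,478,38,-39,14]]' 0.3
python3 - <<'E'
from h import *
row(cradle([585,-51],57.5,90,120),57.5,40)
E
```

```text
t: 0.6
eef_pos: [328.2, -401.0, 175.5]
tcp_rot: [-1.034, 0.043, -0.734]
ft_force: [-0.0, 0.3, 0.7]
opening: 0.64
t 0.6 tcp [ 328.2 -401.   175.5] F [-0.   0.3  0.7] j [-1.24  0.5   1.79  0.48  1.21 -0.75]
row [-26.3, 224.2, 265.9] [9.0, -9.2, 3.5]
```

```bash
python3 -m crank '[[-26,224,266,9,-9,3.5],[-26,224,266,9,-9,3.5],[-26,224,266,9,-9,3.5],[-26,224,266,9,-9,3.5],[-26,224,266,9,-9,3.5]]' 0.3
python3 - <<'E'
from h import *
row(cradle([585,-51],57.5,90,120),57.5,40)
E
```

```text
t: 1.1
eef_pos: [477.6, -204.6, 135.5]
tcp_rot: [-0.873, 0.002, -0.571]
ft_force: [1.1, -0.3, -0.1]
opening: 0.306
t 1.1 tcp [ 477.6 -204.6  135.5] F [ 1.1 -0.3 -0.1] j [-0.87  0.55  1.95  0.79  1.05 -0.84]
row [7.7, 74.3, 64.6] [0.0, -0.3, 0.0]
```

```bash
python3 -m crank '[[8,74,65,0,0,0],[8,74,65,0,0,0],[8,74,65,0,0,0],[8,74,65,0,0,0]]' 0.3
python3 - <<'E'
from h import *
for n in ("scene","top","wrist"):
    p,d=vision.read_camera(n); cv2.imwrite(f"pics/{n}1.png",p); measure(n,p,d)
row(cradle([585,-51],57.5,60,11),57.5,40)
E
```

```text
t: 1.5
eef_pos: [537.1, -125.8, 120.2]
tcp_rot: [-0.873, 0.003, -0.569]
ft_force: [0.1, 0.3, -0.3]
opening: 0.297
scene green [240, 174, 29, 57, 848] [254.6 199.8] plane0 [ 544.5 -100.     1. ] z [ 11.5 102.5 137.9]
   10 60 189 mean [602.1 -32.9] fit free [[586.0, -49.2, 27.4], 0.9] R28 [[585.4, -49.7, 28.0], 1.0]
   60 118 297 mean [600.6 -31.6] fit free [[585.6, -49.2, 27.6], 1.0] R28 [[585.3, -49.5, 28.0], 1.0]
   10 118 486 mean [601.2 -32.1] fit free [[585.7, -49.2, 27.6], 1.0] R28 [[585.4, -49.6, 28.0], 1.0]
wrist green [208, 8, 31, 22, 305] [221.   21.7] plane0 [659.3 174.5   1. ] z [-0.4  0.8  2.1]
wrist green [228, 87, 92, 141, 8236] [273.5 158.2] plane0 [610.2 -13.9   1. ] z [ 14.1 117.5 137.9]
   10 60 1384 mean [572.9 -71.6] fit free [[586.2, -51.9, 27.6], 0.3] R28 [[586.5, -51.5, 28.0], 0.3]
   60 118 2662 mean [572.9 -71.8] fit free [[586.2, -51.9, 27.6], 0.3] R28 [[586.4, -51.5, 28.0], 0.3]
   10 118 4046 mean [572.9 -71.7] fit free [[586.2, -51.9, 27.6], 0.3] R28 [[586.4, -51.5, 28.0], 0.3]
t 1.65 tcp [ 536.7 -128.1  120.6] F [ 0.   0.7 -0.7] j [-0.68  0.57  1.96  0.91  0.94 -0.79]
row [-0.6, 103.9, -46.6] [0.0, -0.3, 0.1]
```

View pics/scene1.png

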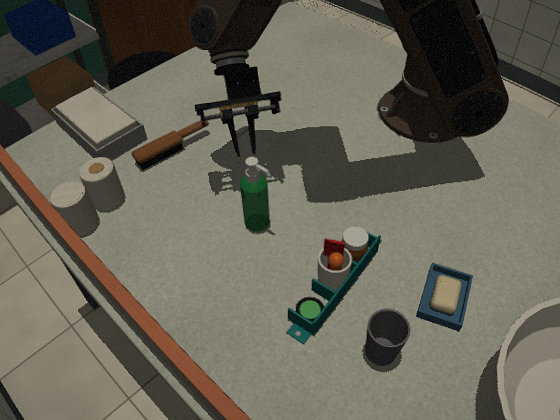

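View pics/wrist1.png

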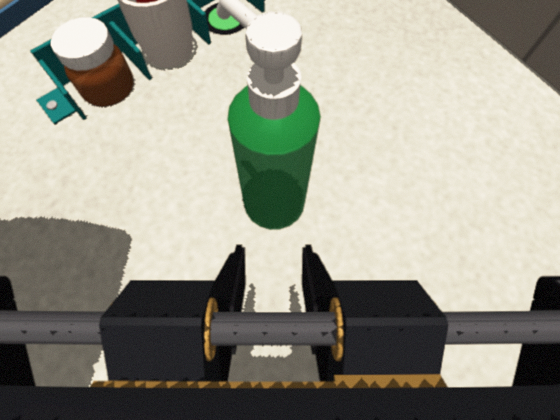

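The wrist picture shows the bottle (273,158) centred between the fingertips (238 and 308, 250). Bottle is at about (586,-51). I'll descend behind it.

```bash
python3 -m crank '[[0,30,-35,0,0,0],[0,60,-42,0,0,0],[0,85,-45,0,0,0],[0,103,-47,0,0,0],[0,103,-47,0,0,0]]' 0.3
python3 - <<'E'
from h import *
row(cradle([586,-51],57.5,33,11),57.5,40)
E
```

```text
t: 2.15
eef_pos: [552.2, -102.9, 10.0]
tcp_rot: [-0.873, 0.005, -0.574]
ft_force: [-0.8, 0.2, 0.2]
opening: 0.305
t 2.15 tcp [ 552.2 -102.9   10. ] F [-0.8  0.2  0.2] j [-0.63  0.77  2.    1.12  0.79 -1.03]
row [0.4, 17.8, 22.9] [0.0, -0.5, 0.0]
```

```bash
python3 -m crank '[[0,6,8,0,-0.5,0],[0,12,15,0,-0.5,0],[0,15,19,0,-0.5,0],[0,18,23,0,-0.5,0],[0,21,27,0,-0.5,0]]' 0.3
python3 - <<'E'
from h import *
p,d=vision.read_camera("wrist"); cv2.imwrite("pics/w2.png",p); measure("wrist",p,d)
row(cradle([678,95],57.5,33,11),57.5,40)
E
```

```text
t: 2.65
eef_pos: [571.1, -74.1, 11.7]
tcp_rot: [-0.873, -0.002, -0.567]
ft_force: [0.1, -1.7, -0.2]
opening: 0.297
wrist green [168, 0, 214, 263, 35842] [274.3 113.5] plane0 [627.2  13.1   1. ] z [ 23.9 126.2 137.9]
   10 60 3078 mean [574.4 -67.8] fit free [[588.1, -47.3, 27.7], 0.2] R28 [[559.2, -90.7, 28.0], 5.5]
   60 118 10374 mean [574.8 -68.1] fit free [[588.0, -47.4, 27.6], 0.3] R28 [[560.1, -91.4, 28.0], 5.7]
   10 118 13452 mean [574.7 -68. ] fit free [[588.0, -47.3, 27.6], 0.3] R28 [[559.9, -91.3, 28.0], 5.6]
t 2.7 tcp [571.2 -73.5  11.7] F [-0.5  0.4  0.3] j [-0.56  0.77  1.99  1.16  0.78 -1.01]
row [-0.4, 107.5, 127.2] [0.0, 0.1, 0.0]
```

View pics/w2.png

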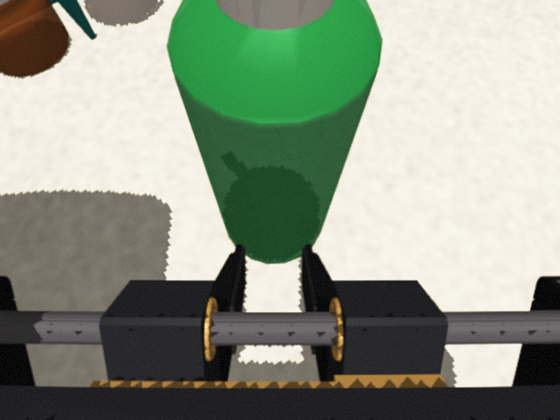

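Both fingertips touch the bottle's base symmetrically (240 and 308, 250), and it is cradled upright. I'll push in small steps.

```bash
python3 -m crank '[[0,3,4,0,0,0],[0,7,8.5,0,0,0],[0,11.5,14,0,0,0],[0,16,19,0,0,0],[0,20,24,0,0,0]]' 0.3; python3 -m crank '[[0,4.5,5.4,0,0,0],[0,9,10.7,0,0,0],[0,13.5,16,0,0,0],[0,18,21.4,0,0,0],[0,22,26,0,0,0]]' 0.3;  python3 - <<'E'
from h import *
p,d=vision.read_camera("scene"); measure("scene",p,d)
p,d=vision.read_camera("wrist"); measure("wrist",p,d)
row(cradle([678,95],57.5,32,11),57.5,40)
E
```

```text
t: 3.2
eef_pos: [588.3, -46.6, 11.8]
tcp_rot: [-0.873, -0.002, -0.566]
ft_force: [-0.5, -1.2, -0.3]
opening: 0.302
t: 3.7
eef_pos: [606.9, -17.4, 11.6]
tcp_rot: [-0.873, -0.002, -0.566]
ft_force: [-0.8, -2.5, 0.6]
opening: 0.303
scene green [246, 199, 30, 58, 967] [262.  227.8] plane0 [590.2 -28.4   1. ] z [  8.1  95.5 137.4]
   10 60 277 mean [639.5  27.7] fit free [[623.2, 11.0, 27.6], 0.9] R28 [[622.8, 10.7, 28.0], 0.9]
   60 118 280 mean [637.9  28.4] fit free [[621.6, 8.8, 29.9], 4.2] R28 [[622.8, 10.6, 28.0], 4.7]
   10 118 557 mean [638.7  28. ] fit free [[622.7, 10.6, 28.1], 3.4] R28 [[622.8, 10.6, 28.0], 3.4]
wrist green [166, 0, 215, 263, 36078] [273.8 113. ] plane0 [662.7  70.1   1. ] z [ 23.4 126.  137.9]
   10 60 3086 mean [610.2 -10.7] fit free [[624.0, 9.7, 28.1], 6.5] R28 [[623.9, 9.6, 28.0], 6.5]
   60 118 10512 mean [610.5 -11.5] fit free [[623.6, 9.3, 27.6], 0.3] R28 [[623.9, 9.6, 28.0], 0.3]
   10 118 13598 mean [610.4 -11.3] fit free [[623.7, 9.4, 27.7], 3.1] R28 [[623.9, 9.6, 28.0], 3.1]
t 3.8 tcp [606.9 -17.1  11.6] F [ 0.3 -0.5 -0.2] j [-0.43  0.78  1.96  1.23  0.74 -0.95]
row [-0.1, 65.2, 76.8] [0.0, 0.1, 0.0]
```

The bottle follows the cradle upright: the axis is the same at both heights.

```bash
python3 -m crank '[[0,4.5,5.4,0,0,0],[0,9,10.7,0,0,0],[0,13.5,16,0,0,0],[0,18,21.4,0,0,0],[0,22,26,0,0,0]]' 0.3; python3 -m crank '[[0,4.5,5.4,0,0,0],[0,9,10.7,0,0,0],[0,13.5,16,0,0,0],[0,18,21.4,0,0,0],[0,22,26,0,0,0]]' 0.3;  python3 - <<'E'
from h import *
row(cradle([678,95],57.5,32,11),57.5,40)
E
```

```text
t: 4.3
eef_pos: [625.5, 12.3, 11.5]
tcp_rot: [-0.873, -0.002, -0.565]
ft_force: [-1.5, -0.7, -0.4]
opening: 0.299
t: 4.8
eef_pos: [644.0, 41.6, 11.4]
tcp_rot: [-0.873, -0.002, -0.565]
ft_force: [-1.1, -1.8, 0.4]
opening: 0.301
t 4.8 tcp [644.   41.6  11.4] F [-1.1 -1.8  0.4] j [-0.31  0.79  1.9   1.29  0.7  -0.87]
row [0.1, 20.4, 23.8] [-0.0, 0.1, -0.0]
```

```bash
python3 -m crank '[[0,4.5,5.4,0,0,0],[0,9,10.7,0,0,0],[0,13.5,16,0,0,0],[0,17.5,20.5,0,0,0],[0,20,23.5,0,0,0]]' 0.3; python3 -m crank '[[0,-20,-24,0,0,0],[0,-45,-53,0,0,0],[0,-55,-64,0,0,0]]' 0.3;  python3 - <<'E'
from h import *
for n in ("scene","top","wrist"):
    p,d=vision.read_camera(n); cv2.imwrite(f"pics/{n}3.png",p); measure(n,p,d)
row([678,95,11],57.5,40)
E
```

```text
t: 5.3
eef_pos: [660.8, 68.2, 11.2]
tcp_rot: [-0.873, -0.002, -0.565]
ft_force: [-1.3, -2.2, 1.3]
opening: 0.299
t: 5.6
eef_pos: [614.6, -4.7, 12.0]
tcp_rot: [-0.873, -0.001, -0.566]
ft_force: [0.0, 0.2, 0.1]
opening: 0.301
scene green [258, 240, 30, 58, 1131] [273.3 269.3] plane0 [650.1  65.9   1. ] z [  7.8  97.3 137.8]
   10 60 311 mean [692.9 112.1] fit free [[676.3, 95.7, 27.8], 0.8] R28 [[676.2, 95.5, 28.0], 0.8]
   60 118 344 mean [692.4 112.6] fit free [[676.6, 96.0, 28.0], 0.8] R28 [[676.6, 96.0, 28.0], 0.8]
   10 118 655 mean [692.6 112.4] fit free [[676.4, 95.8, 28.0], 0.8] R28 [[676.4, 95.7, 28.0], 0.8]
wrist green [171, 0, 157, 131, 12510] [261.2  54.9] plane0 [692.  131.6   1. ] z [ 0.4 52.6 90. ]
   10 60 5228 mean [664.9  75.9] fit free [[678.0, 95.7, 27.8], 0.4] R28 [[678.1, 95.9, 28.0], 0.4]
   60 118 5214 mean [664.6  75.7] fit free [[677.7, 95.5, 27.5], 0.5] R28 [[678.0, 95.9, 28.0], 0.5]
   10 118 10442 mean [664.7  75.8] fit free [[677.9, 95.6, 27.7], 0.5] R28 [[678.1, 95.9, 28.0], 0.5]
t 5.75 tcp [616.   -3.6  12.3] F [-0.3  0.7  0.1] j [-0.4   0.78  1.95  1.25  0.73 -0.94]
row [-0.6, 75.9, 88.3] [-0.0, 0.1, 0.1]
```

View pics/wrist3.png

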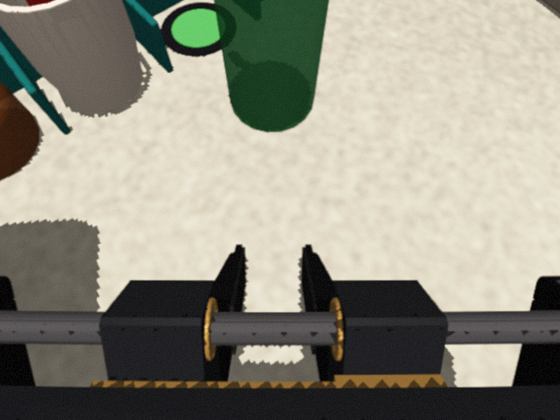

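View pics/top3.png

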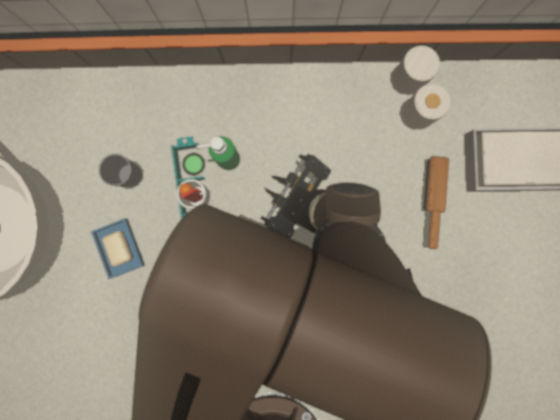

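The bottle stands at (677.5,95.8), square in front of the empty bay; the wrist picture shows the pad at (198,28) just left of the bottle's base (272,95). I'll rotate the hand onto the bay axis behind it.

Run:
```python
from h import *
row(cradle([677.5,95.8],97.4,68,25),97.4,40)
```

```text
t 5.75 tcp [616.   -3.6  12.3] F [-0.3  0.7  0.1] j [-0.4   0.78  1.95  1.25  0.73 -0.94]
row [42.1, 31.9, 57.7] [0.0, -30.5, 25.7]
```

```bash
python3 -m crank '[[4,-5,20,0,-6,5],[15,5,32,0,-12,10],[25,15,42,0,-18,15],[35,25,52,0,-24,20],[42,32,58,0,-30.5,25.7]]' 0.3
python3 - <<'E'
from h import *
row(cradle([677.5,95.8],97.4,60,11),97.4,40)
E
```

```text
t: 6.25
eef_pos: [687.4, 30.5, 25.3]
tcp_rot: [-0.874, -0.0, 0.135]
ft_force: [-0.8, 0.3, 0.4]
opening: 0.301
t 6.25 tcp [687.4  30.5  25.3] F [-0.8  0.3  0.4] j [-0.29  0.91  1.45  0.68  1.2  -0.81]
row [-1.4, 14.9, -4.5] [0.1, 0.3, -0.2]
```

```bash
python3 -m crank '[[-1.4,8,-4.5,0,0,0],[-1.4,15,-4.5,0,0,0],[-1.4,15,-4.5,0,0,0]]' 0.3
python3 - <<'E'
from h import *
p,d=vision.read_camera("wrist"); cv2.imwrite("pics/w4.png",p); c,_,_=measure("wrist",p,d)
row(cradle([677.5,95.8],97.5,33,11),97.5,40)
E
```

```text
t: 6.55
eef_pos: [683.8, 38.0, 9.7]
tcp_rot: [-0.872, 0.003, 0.134]
ft_force: [-0.2, -0.4, -1.2]
opening: 0.301
wrist green [187, 0, 180, 217, 25755] [275.5  89.8] plane0 [669.4 158.2   1. ] z [ 14.1 105.2 130.5]
   10 60 4265 mean [681.   70.2] fit free [[677.9, 94.2, 27.7], 0.3] R28 [[677.8, 94.5, 28.0], 0.3]
   60 118 13141 mean [680.5  70.1] fit free [[677.7, 94.1, 27.7], 0.4] R28 [[677.7, 94.4, 28.0], 0.4]
   10 118 17406 mean [680.6  70.1] fit free [[677.8, 94.1, 27.7], 0.4] R28 [[677.7, 94.5, 28.0], 0.4]
t 6.6 tcp [684.2  37.2  10.4] F [-0.   0.3 -1. ] j [-0.28  0.93  1.47  0.69  1.18 -0.83]
row [1.1, 16.2, 20.2] [0.0, 0.1, -0.2]
```

View pics/w4.png

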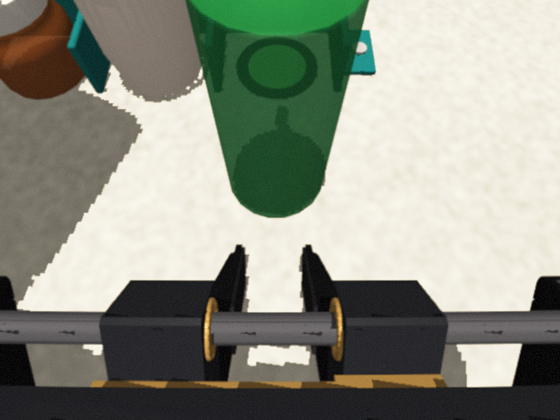

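The pad shows through the bottle at (277,67), the base is at (278,172) and the fingers' middle at 273, so all are in line. I'll check the pad from this view too.

```bash
python3 - <<'E'
from h import *
c=vision.calibration("wrist"); print(plane(c,[[277,67]],1))
row(cradle([666.5,179.7],97.5,31.6-2,11),97.5,40)
E
python3 -m crank '[[0.5,5,6,0,0,0],[1,10,12,0,0,0],[1,13,16,0,0,0],[1,16,19.5,0,0,0],[1,19,23,0,0,0]]' 0.3; python3 -m crank '[[0,3.5,4.2,0,0,0],[0,7,8.5,0,0,0],[0,11,13,0,0,0],[0,15,18,0,0,0],[0,19,22.5,0,0,0]]' 0.3
python3 - <<'E'
from h import *
p,d=vision.read_camera("wrist"); cv2.imwrite("pics/w5.png",p); c,_,_=measure("wrist",p,d)
p,d=vision.read_camera("scene"); cv2.imwrite("pics/s5.png",p); c,_,_=measure("scene",p,d)
row(cradle([666.5,179.7],97.5,31.6-1,11),97.5,40)
E
```

```text
[[667.84145089 178.22546894   1.        ]]
t 6.6 tcp [684.2  37.2  10.4] F [-0.   0.3 -1. ] j [-0.28  0.93  1.47  0.69  1.18 -0.83]
row [1.4, 72.8, 87.7] [0.0, 0.1, -0.2]
t: 7.1
eef_pos: [681.3, 67.2, 10.9]
tcp_rot: [-0.873, 0.001, 0.134]
ft_force: [0.8, -1.4, 0.9]
opening: 0.299
t: 7.6
eef_pos: [677.3, 96.9, 10.8]
tcp_rot: [-0.873, 0.001, 0.134]
ft_force: [0.2, -2.5, 1.6]
opening: 0.303
wrist green [165, 0, 216, 262, 37376] [272.6 112.5] plane0 [662.8 200.3   1. ] z [ 24.4 125.7 137.9]
   10 60 3150 mean [676.2 104.5] fit free [[672.9, 128.9, 27.8], 0.2] R28 [[672.8, 129.2, 28.0], 0.2]
   60 118 11330 mean [676.  104.6] fit free [[672.9, 128.8, 27.7], 0.3] R28 [[672.8, 129.1, 28.0], 0.3]
   10 118 14480 mean [676.  104.6] fit free [[672.9, 128.8, 27.7], 0.3] R28 [[672.8, 129.1, 28.0], 0.3]
scene green [272, 249, 31, 59, 1159] [288.  279.3] plane0 [646.6 104.2   1. ] z [  6.5  88.3 137.6]
   10 60 340 mean [688.8 144.9] fit free [[670.9, 129.2, 28.9], 3.5] R28 [[671.7, 129.9, 28.0], 3.7]
   60 118 317 mean [688.2 146.6] fit free [[671.4, 129.5, 28.2], 1.7] R28 [[671.6, 129.7, 28.0], 1.7]
   10 118 657 mean [688.5 145.7] fit free [[671.2, 129.4, 28.5], 2.8] R28 [[671.6, 129.8, 28.0], 2.9]
t 7.7 tcp [677.1  97.4  10.8] F [-0.1  0.   0.4] j [-0.2   0.91  1.51  0.74  1.12 -0.81]
row [0.5, 33.5, 40.3] [0.0, 0.1, -0.2]
```

View pics/w5.png

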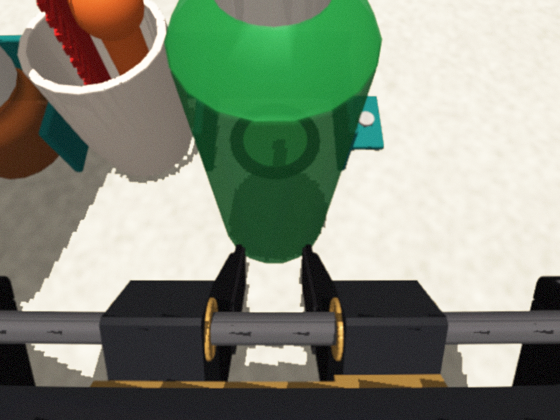

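View pics/s5.png

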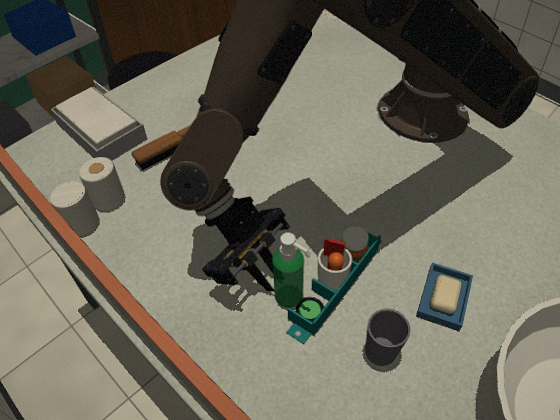

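The wrist picture shows the base (277,215) still between the fingers, with the pad ahead at (277,138). The scene picture shows the hand leaning clear of the cup. I'll check the cup's clearance, then go on.

```bash
python3 - <<'E'
from h import *
c=vision.calibration("top"); q=plane(c,[[80+338/3,110+252/3]],80)[0]; a=np.radians(97.75)
print("cup",q,"caddy x rel pad",(q[:2]-[666.7,179.3])@[np.cos(a),np.sin(a)])
E
python3 -m crank '[[0,3.5,4.2,0,0,0],[0,7.5,9,0,0,0],[0,11.5,14,0,0,0],[0,16,19,0,0,0],[0.2,20,24,0,0,0]]' 0.3
python3 - <<'E'
from h import *
p,d=vision.read_camera("wrist"); cv2.imwrite("pics/w6.png",p); c,_,_=measure("wrist",p,d)
row(cradle([666.7,179.5],97.5,31.6,11),97.5,40)
E
```

```text
cup [586.23056024 163.04370157  80.        ] caddy x rel pad -5.25643292137343
t: 8.2
eef_pos: [672.9, 129.0, 10.9]
tcp_rot: [-0.873, 0.001, 0.135]
ft_force: [0.3, -1.8, -1.5]
opening: 0.3
wrist green [165, 0, 216, 262, 37518] [272.2 112.6] plane0 [658.  232.4   1. ] z [ 24.2 125.6 138. ]
   10 60 3143 mean [671.7 136.8] fit free [[668.4, 161.2, 27.8], 0.3] R28 [[668.4, 161.5, 28.0], 0.3]
   60 118 11485 mean [671.3 137. ] fit free [[668.4, 161.1, 27.7], 0.3] R28 [[668.4, 161.4, 28.0], 0.3]
   10 118 14628 mean [671.4 136.9] fit free [[668.4, 161.1, 27.8], 0.3] R28 [[668.4, 161.4, 28.0], 0.3]
t 8.25 tcp [672.6 130.   10.9] F [-0.2 -0.6 -1.8] j [-0.16  0.9   1.53  0.77  1.09 -0.79]
row [0.7, 11.7, 14.0] [-0.0, 0.1, -0.3]
```

View pics/w6.png

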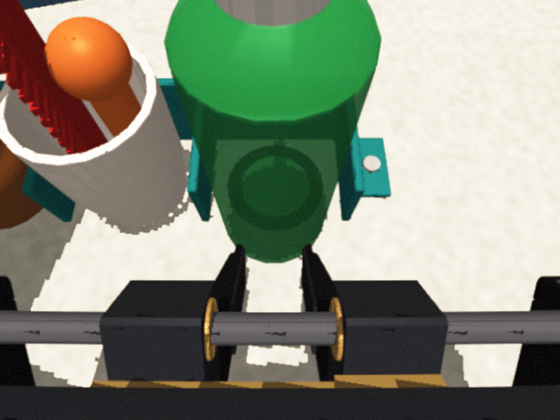

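The bottle is entering between the side walls (200 and 350, 190), over the pad at (275,187), with the cup untouched. About 18 mm remains.

```bash
python3 -m crank '[[0,2.5,3,0,0,0],[0.2,5,6,0,0,0],[0.3,8,9.5,0,0,0],[0.4,10.5,12.5,0,0,0],[0.5,12,14.4,0,0,0]]' 0.3
python3 - <<'E'
from h import *
p,d=vision.read_camera("wrist"); cv2.imwrite("pics/w7.png",p); c,_,_=measure("wrist",p,d)
p,d=vision.read_camera("scene"); cv2.imwrite("pics/s7.png",p); c,_,_=measure("scene",p,d)
row(cradle([666.7,179.5],97.5,31.6,11),97.5,40)
E
```

```text
t: 8.75
eef_pos: [670.5, 149.0, 11.0]
tcp_rot: [-0.872, 0.002, 0.136]
ft_force: [-0.4, -1.3, -1.6]
opening: 0.3
wrist green [165, 0, 215, 263, 37635] [272.5 113.4] plane0 [656.1 251.1   1. ] z [ 22.1 125.5 137.9]
   10 60 3179 mean [669.5 156.1] fit free [[666.2, 180.5, 27.8], 0.4] R28 [[666.2, 180.7, 28.0], 0.4]
   60 118 11610 mean [669.4 156.3] fit free [[666.2, 180.4, 27.7], 0.3] R28 [[666.1, 180.7, 28.0], 0.3]
   10 118 14789 mean [669.4 156.2] fit free [[666.2, 180.4, 27.8], 0.3] R28 [[666.1, 180.7, 28.0], 0.3]
scene green [296, 263, 32, 57, 1080] [311.4 291.3] plane0 [635.1 157.    1. ] z [ 20.  105.9 138.2]
   10 60 262 mean [684.7 194.9] fit free [[666.3, 181.8, 27.0], 3.5] R28 [[665.4, 181.2, 28.0], 3.3]
   60 118 342 mean [681.8 197.6] fit free [[666.6, 182.0, 26.4], 0.7] R28 [[665.3, 180.6, 28.0], 0.7]
   10 118 604 mean [683.1 196.4] fit free [[666.6, 182.0, 26.5], 2.4] R28 [[665.4, 180.8, 28.0], 2.2]
t 8.85 tcp [670.5 149.   11. ] F [-0.  -0.5 -0.2] j [-0.13  0.9   1.54  0.78  1.08 -0.78]
row [0.2, -0.6, -0.7] [-0.0, 0.2, -0.3]
```

View pics/w7.png

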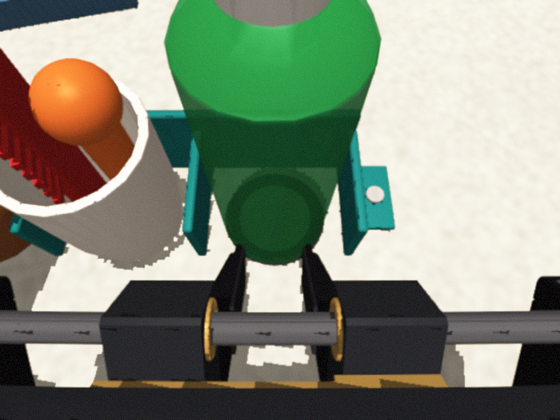

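The base circle now covers the pad at (275,213), centred between the walls, with the bottle axis about 1–2 mm from the pad's centre. I'll back straight out slowly, then lift.

```bash
python3 -m crank '[[0,-2,-3,0,0,0],[0,-7,-8,0,0,0],[0,-20,-24,0,0,0],[0,-45,-53,0,0,0],[0,-65,-77,0,0,0]]' 0.3;  python3 -m crank '[[0,-40,0,0,0,0],[0,-80,0,0,0,0],[0,-120,0,0,0,0],[0,-120,0,0,0,0],[0,-120,0,0,0,0]]' 0.3
python3 - <<'E'
from h import *
for n in ("scene","top","wrist"):
    p,d=vision.read_camera(n); cv2.imwrite(f"pics/{n}9.png",p); measure(n,p,d)
s=env.state(); print(s["t"],s["eef_pos"],s["ft_force"],abs(s["qvel"]).max())
E
```

```text
t: 9.35
eef_pos: [684.5, 46.1, 11.4]
tcp_rot: [-0.873, 0.001, 0.135]
ft_force: [-0.7, 0.5, 0.4]
opening: 0.3
t: 9.85
eef_pos: [695.0, -32.2, 103.5]
tcp_rot: [-0.873, 0.001, 0.133]
ft_force: [-0.8, 0.2, -0.8]
opening: 0.299
scene green [297, 264, 31, 55, 1018] [311.  290.4] plane0 [634.1 155.    1. ] z [ 21.2 111.7 138.1]
   10 60 222 mean [685.9 195.7] fit free [[667.3, 182.5, 25.9], 0.8] R28 [[665.4, 181.3, 28.0], 0.9]
   60 118 326 mean [682.9 195.1] fit free [[666.6, 182.0, 26.4], 0.6] R28 [[665.0, 180.8, 28.0], 0.8]
   10 118 548 mean [684.1 195.3] fit free [[666.9, 182.2, 26.2], 0.7] R28 [[665.2, 181.0, 28.0], 0.8]
wrist green [239, 0, 70, 105, 5945] [274.   47.6] plane0 [659.9 227.7   1. ] z [  5.6  67.1 108.4]
   10 60 2270 mean [669.5 157.8] fit free [[666.5, 180.7, 27.8], 0.6] R28 [[666.5, 181.0, 28.0], 0.6]
   60 118 3385 mean [669.4 157.6] fit free [[666.4, 180.8, 27.6], 0.5] R28 [[666.4, 181.2, 28.0], 0.5]
   10 118 5655 mean [669.4 157.7] fit free [[666.4, 180.8, 27.7], 0.6] R28 [[666.4, 181.1, 28.0], 0.6]
10.0 [694.38552676 -29.88670417 102.01973465] [ 0.11895215 -0.19302908  0.68649338] 0.01046598671808358
```

View pics/scene9.png

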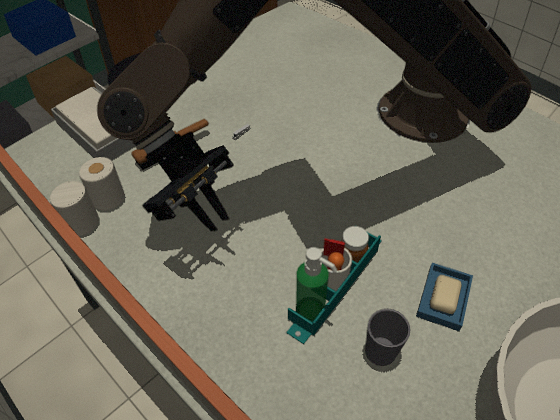

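View pics/wrist9.png

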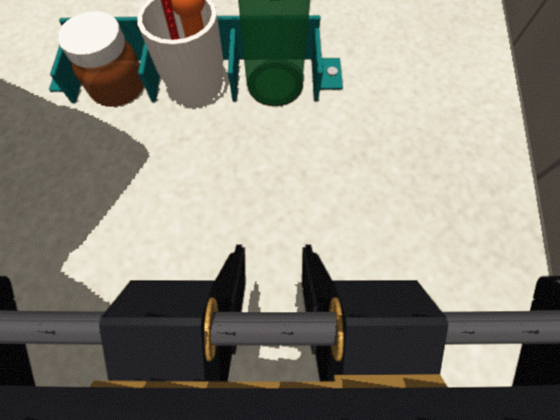

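The bottle stands upright in the bay (wrist picture, (275,80)), between the walls. The cup and jar are in place and the hand is clear. I'll hand the job in.

```bash
python3 -c "
from cell import job
print(job.job_done())"
```

```text
the job is handed in; nothing more can be done
None
```

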